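# Load a fresh filter cartridge through the sprung flaps of the kitchen water filter

## Task

Put the fresh filter cartridge (white with a blue cap) into the water filter: push it upright, cap up, down through the sprung flaps in the lid and press it, firmly but without slamming or dropping it, onto the sprung contact plate until the plate is fully down; keep it down for a moment. Then let go and withdraw so that the cartridge stays standing on the plate and both flaps spring shut above it. Leave the spent cartridge (grey with a black cap), the mug and the jar where they stand.

Things in the scene. Friction and masses are not known exactly. Their poses are not given: they have to be found in the camera images.
- fresh_center (a point): centre (half-way up) of the fresh filter cartridge: loose upright block, white with a blue cap, 24 mm (its x) x 44 mm (its y) x 90 mm high (its z), 0.13 to 0.23 kg, standing on the counter; the point is 45 mm above its foot. The cap is the top 22 mm. Grip it across the 44 mm, only by the upper 15 mm or so, so that the fingers need not reach far into the tank
- spent_center (a point): centre (half-way up) of the spent cartridge: same shape and size, grey body with a black cap. Not to be touched
- mouth (a point): centre of the mouth in the white lid of the water filter, level with the lid's top, 180 mm above the counter. The tank is a clear-walled box fixed to the counter, 160 mm (x) x 220 mm (y), along this point's axes (z up). The mouth is 44 mm (x) x 116 mm (y): the cartridge goes in with its x along the mouth's x (either way round), leaving 36 mm at each end in y for the fingers
- cradle (a point): mouth of the grey flared cradle in the tank, on the same axis, 48 mm below the lid's top. It guides the cartridge's lower part with 3 mm play each side in x, 4 mm in y. At its foot is the orange sprung plate, its level not measured and different each time, to be found by feel: with the plate up, the top of a cartridge standing on it is 24 to 29 mm below the lid's top
- flap_front (a joint): blue flap over the -x half of the mouth, hinged along the mouth's long edge there, 21 mm wide, 113 mm long, its top 1 mm below the lid's top; angle in rad, 0 shut (level), growing as it swings down into the tank, at most 1.45. A light spring shuts it: a cartridge pushed down in mid-mouth needs about 5 N to part the two flaps and holds each about 1 rad open
- flap_back (a joint): the same flap for the other half, hinged at the mouth's +x edge; 0 shut, growing as it swings down
- plate (a joint): downward travel of the sprung plate in m: 0 up, 0.006 fully down on its stop. It begins to yield at 7 N and is fully down at 13 N; then it stands on a rigid stop. More than 45 N on it is a slam
- mug_center (a point): centre of a white mug, 76 mm across, 85 mm high; bystander
- jar_center (a point): centre of a small amber jar with steel lid, 60 mm across, 80 mm high; bystander
Not all that is in view belongs to the job. Leave any orange look-alike of the part that bears fresh_center alone.

How it is judged (in metres and radians):
On the way, in this order (a step that is already met when the one before it is completed fails the run):
1. the fresh cartridge, upright in the mouth, holds both flaps open (value of joint each of flap_front, flap_back above 0.5 rad and horizontal distance between fresh_center and mouth below 0.014 m and angle between fresh_center's own z axis and vertical below 0.3 rad and z of fresh_center in the frame of mouth below 0.035 m), for 0.1 s.
2. the fresh cartridge presses the plate fully down (5 mm or more of its 6 mm) for a moment (0.2 s) (value of joint plate above 0.005 m and horizontal distance between fresh_center and mouth below 0.012 m and z of fresh_center in the frame of mouth below -0.064 m), for 0.2 s.
At the end, for the whole second after the job is handed in: The fresh cartridge stands at rest on the plate in the cradle, cap up (within 0.15 rad of upright, within 12 mm of the mouth's axis), its top 19 to 43 mm below the lid's top face, and both flaps are shut (under 0.1 rad) (z of fresh_center in the frame of mouth between -0.088 and -0.064 m and horizontal distance between fresh_center and mouth below 0.012 m and angle between fresh_center's own z axis and vertical below 0.15 rad and value of joint each of flap_front, flap_back below 0.1 rad and linear speed of fresh below 0.02 m/s); the robot touches nothing.
It fails at once if the cartridge is slammed or dropped onto the plate (over 45 N) (contact force between fresh and plate above 45 N).
It fails at once if the spent cartridge is moved more than 25 mm or knocked over (distance of spent_center from where it was at the start of the episode above 0.025 m or angle between spent_center's own z axis and vertical above 0.4 rad).
It fails at once if the mug or the jar is moved more than 25 mm (distance of any of mug_center, jar_center from where it was at the start of the episode above 0.025 m).
It also fails if it takes over 50 s, if anything falls off the work surface, if the arm or the gripper's body presses on something with over 40 N, if the wrist force passes 120 N, or if a joint passes its speed limit or range.

## Robot

A 7-joint arm with a two-finger parallel gripper is mounted at the origin on the work surface. World frame = base frame: x ahead of the robot, y to its left, z up, the work surface at z = 0. Lengths are in mm, angles in rad, forces in N, time in s.
With the tool pointing down it reaches from about 350 to 900 mm from the base axis. Payload 7.2 kg.
Tool frame: the origin (TCP) lies at the very end of the fingers, on their centre line; the grasp point (between the pads) lies 19 mm behind it; z points along the fingers, y is the line along which they close (so a half turn about z gives the same grasp; the last joint's range is limited). The gripper opens to 85 mm and grips with 20 to 120 N. Pads are 22 mm wide; open, the fingers measure 114 mm over their backs; the gripper's body (76 mm by 85 mm) begins 54 mm behind the grasp point. The pads swing forward as they close: fully open they stand 13 mm farther back than shut.
Start: joints at [-1.389, 0.411, -0.013, 1.596, 0.006, 1.134, -0.082], TCP at [154.516, 605.602, 231.297] pointing down, gripper open.
Joint ranges: [-2.95, 2.95], [-0.29, 1.99], [-1.47, 1.44], [0.14, 2.54], [-1.03, 4.17], [0.13, 1.85], [-2.86, 2.86]. Speed limits (rad/s): [2.39, 2.39, 3.01, 3.01, 3.14, 3.14, 3.14].

## Interface

Orientations are given as a unit quaternion [x, y, z, w].
In Python, from workcell import get_state, capture, sign_off gives the robot as it stands.
- The arm moves only by the tool send_rows, never from a script. Its arguments are lists of equal length, an entry for each row: "xyz": the shift along the tool's x, y, z in cm, a list of three; "rotation": the turn, a rotation vector about the tool's x, y, z in degrees, a list of three. In form: {"xyz": [[tx, ty, tz], ...], "rotation": [[rx, ry, rz], ...]}. A call has exactly 8 rows; each row shifts and turns the commanded pose from where the row before left it, along the tool's axes as they then stand; what a row does not reach is not made up. A row lasts 1/12 s, in which the tool goes at most 41.7 mm and 7.16 degrees, less where a joint would pass 70% of its speed; a pose out of reach is approached as far as the arm can. A call is refused whole if a number of a shift passes 4.17 or a number of a turn 7.16, either way. A call with a gripper value outside its range is refused whole. "claw" is the gripper command: -1 is shut, 1 is fully open, values between are in proportion, set as the call begins (left out, the last holds). The fingers move at their own pace and stop on an object; "newtons" is the grip in N (left out, the last holds). Time passes only in rows, so rows that do not move let the fingers close, or fill a call up. It gives the time, the measured TCP pose, the force, the opening and the grip force at its end, in the units of the state.
- get_state(): the state, without advancing time (a new reading comes with each control period).
- capture(name): name is "side" or "top" or "wrist"; returns a dict with "color" (384x512x3 uint8, blue, green, red), "fov_y" (degrees; the focal length in pixels is half the picture's height over the tangent of half this angle, whatever the lens; pixels are square), "cx", "cy" (the principal point, pixels), "pose" (4x4, takes a point from camera to world coordinates); the wrist camera has in their place "hand_eye" (4x4, takes a point from camera to tool coordinates, whose origin is the TCP and whose axes are the flange's). Camera axes: x right, y down, z forward; pixel columns grow to the right and rows downward; lengths in mm; the calibration is good to about 2 mm. A picture is of the moment at which its call begins: read the wrist's pose just before it. There is no depth.
- sign_off(): hands the job in; it is judged then, once.
The state is a dict: "time": time; "joints": joint angles; "qd": joint speeds; "tau": joint torques, N m; "eef_pos": TCP position; "tcp_rot": TCP orientation; "wrist_force": force on the tool from outside, world axes, zero at the start; "torque": the same for the moment, N m; "width": finger opening in mm; "grip_force": force on a finger pad.
Only numpy, scipy, OpenCV 4.12 (cv2) and the standard library are available. Lean on these libraries where they do the work, as an engineer would, in place of code of your own. Each camera call takes 0.05 s, during which the arm holds its last target. There are 200 camera calls.

## Working session

There is one attempt and no reset: what is moved stays moved. The work goes in short steps, Python scripts to look and compute and a tool call to move; the robot and the scene stay as the last step left them, time stands still between calls to the robot, and variables do not carry over. Pictures are saved under pics/ and viewed, at most 10 in all, crops included, and the job is handed in when it is done.

Besides the shell and the picture viewer there is one more tool, called after ">>>" by a JSON object that holds its "fn" and its "kwargs". send_rows: Moves the arm, as the interface text tells. Its arguments: {"type":"object","properties":{"xyz":{"type":"array","items":{"type":"array","items":{"type":"number"}}},"rotation":{"type":"array","items":{"type":"array","items":{"type":"number"}}},"claw":{"type":"number"},"newtons":{"type":"number"}},"required":["xyz","rotation"]}

```bash
ls; mkdir -p pics; python3 - <<'E'
from workcell import get_state,capture
import cv2,pickle
s=get_state();print(s)
d={}
for n in("top","side","wrist"):
    c=capture(n);d[n]=c;cv2.imwrite(f"pics/{n}0.png",c["color"]);print(n,{k:v for k,v in c.items() if k!="color"})
pickle.dump((s,d),open("d0.pkl","wb"))
E
```

```text
pics
{'time': 0.0, 'joints': array([-1.38917126,  0.41191391, -0.01273912,  1.5970699 ,  0.00560258,
        1.1342729 , -0.08220224]), 'qd': array([-0.0006889 , -0.00020589, -0.00040783,  0.00195299,  0.00028249,
        0.00047201,  0.00095634]), 'tau': array([ 3.19986821e-04, -6.00613761e+01,  6.83083925e-01, -2.99424398e+01,
        1.39962364e-02,  1.03821422e-02, -3.00547674e-05]), 'eef_pos': array([154.42343258, 605.10426158, 230.43360327]), 'tcp_rot': array([ 1.24563868e-01,  9.92211258e-01, -8.12781582e-04, -4.81437385e-05]), 'wrist_force': array([-0.50181048,  0.32222168,  0.11489181]), 'torque': array([0.00652583, 0.10333817, 0.03116647]), 'grip_force': 0.0, 'width': 85.08599967154342}
top {'fov_y': 47.974694209706556, 'cx': 249.56502041631995, 'cy': 187.8811638618344, 'pose': array([[-2.74937559e-02, -9.97903392e-01,  5.85910638e-02,
         5.07585206e+02],
       [-9.99616925e-01,  2.72600341e-02, -4.78474511e-03,
         4.28279222e+01],
       [ 3.17751898e-03, -5.87001696e-02, -9.98270601e-01,
         9.64105237e+02],
       [ 0.00000000e+00,  0.00000000e+00,  0.0
[... 214 characters left out ...]
02],
       [-1.63707300e-01, -7.33640844e-01,  6.59523337e-01,
        -5.86478074e+02],
       [ 1.29485089e-02, -6.70083057e-01, -7.42173183e-01,
         8.40393988e+02],
       [ 0.00000000e+00,  0.00000000e+00,  0.00000000e+00,
         1.00000000e+00]])}
wrist {'fov_y': 62.15327270002061, 'cx': 253.8282223406365, 'cy': 191.9750896787088, 'hand_eye': array([[ 1.38224903e-04, -9.65811305e-01, -2.59246030e-01,
         6.40893767e+01],
       [ 9.99999651e-01, -8.02220665e-05,  8.32044502e-04,
        -7.84476433e-01],
       [-8.24395238e-04, -2.59246054e-01,  9.65810956e-01,
        -1.41667585e+02],
       [ 0.00000000e+00,  0.00000000e+00,  0.00000000e+00,
         1.00000000e+00]])}
```

View pics/top0.png

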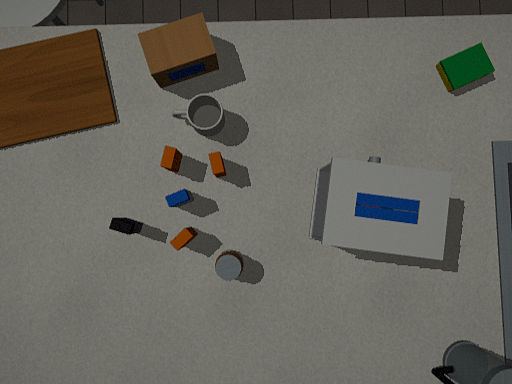

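View pics/side0.png

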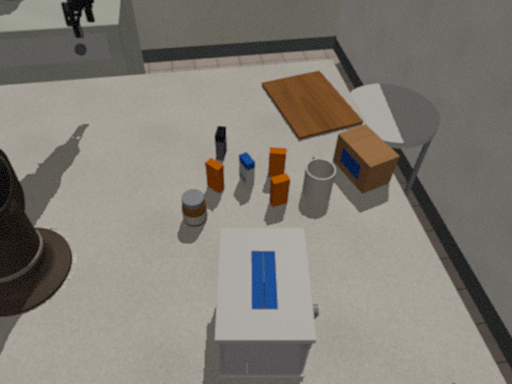

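Top view: the blue cap at (178,198) could be the fresh cartridge. Look-alikes are orange blocks at (171,158), (217,163) and (182,238), plus the black-capped spent one at (125,226). The mug is at (205,113), the jar at (229,266) and the lid mouth at (387,208). I choose the blue cap on a white body (side view 247,160) and check it in one crop.

```bash
python3 - <<'E'
import cv2,pickle,numpy as np
s,d=pickle.load(open("d0.pkl","rb"))
def crop(n,x,y,w,h,k): return cv2.resize(d[n]["color"][y:y+h,x:x+w],None,fx=k,fy=k,interpolation=cv2.INTER_CUBIC)
a=crop("top",155,175,50,37,8)   # 400x296
b=crop("side",225,140,50,50,8)[:296] 
c=crop("top",315,150,150,75+37,0x2+ .667)[:300]
e=crop("side",205,215,150,112,2.667)[:300]
f=lambda i:cv2.resize(i,(400,300)) if i.shape[:2]!=(300,400) else i
b=crop("side",225,145,50,37.5.__int__(),8)
cv2.imwrite("pics/crop1.png",np.vstack([np.hstack([f(a),f(b)]),np.hstack([f(c),f(e)])]))
E
```

```text
(no output)
```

View pics/crop1.png

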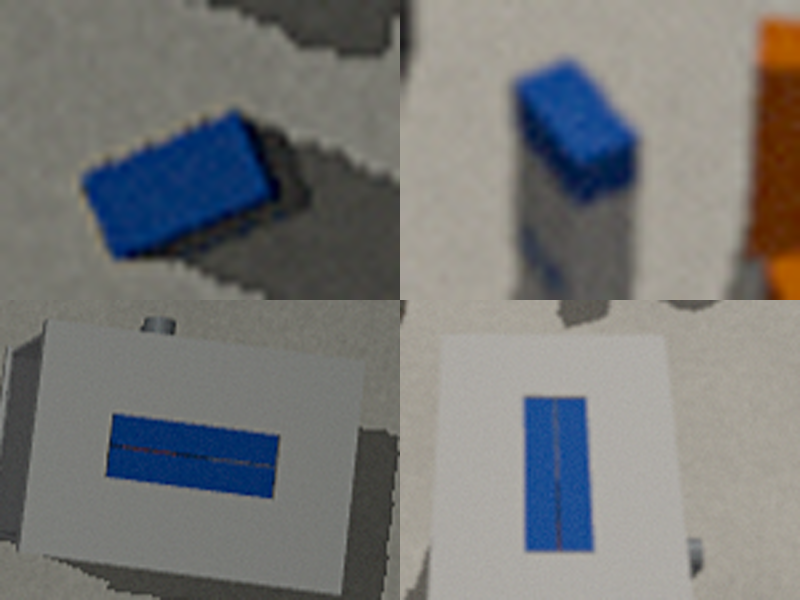

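```bash
cat > h.py <<'E'
import numpy as np,cv2
from scipy.spatial.transform import Rotation as R
def ray(c,px,z,T=None):
    T=c["pose"] if T is None else T
    f=c["color"].shape[0]/2/np.tan(np.radians(c["fov_y"]/2))
    px=np.atleast_2d(px).astype(float)
    v=np.c_[(px[:,0]-c["cx"])/f,(px[:,1]-c["cy"])/f,np.ones(len(px))]@T[:3,:3].T
    o=T[:3,3];return o+v*((z-o[2])/v[:,2])[:,None]
def wristT(s,c):
    T=np.eye(4);T[:3,:3]=R.from_quat(s["tcp_rot"]).as_matrix();T[:3,3]=s["eef_pos"];return T@c["hand_eye"]
def rect(P):
    (c,wh,a)=cv2.minAreaRect(P[:,:2].astype(np.float32)); B=cv2.boxPoints((c,wh,a))
    e=[B[1]-B[0],B[2]-B[1]];l=max(e,key=np.linalg.norm)
    return np.round(P[:,:2].mean(0),1),np.round(wh,1),round(np.degrees(np.arctan2(l[1],l[0]))%180,1)
E
python3 - <<'E'
from h import *;import pickle
s,d=pickle.load(open("d0.pkl","rb"));A=np.array
def q(n,o,k,pts,z): print(n,z,rect(ray(d[n],A(o)+A(pts)/A(k),z)))
q("top",(155,175),(8,8.1),[(85,180),(235,110),(275,190),(118,257)],90)
q("side",(225,145),(8,8.1),[(115,85),(170,60),(237,137),(183,182)],90)
q("top",(315,150),(2.667,2.68),[(113,114),(280,135),(272,198),(107,175)],179)
q("top",(315,150),(2.667,2.68),[(45,20),(363,60),(343,295),(20,250)],180)
q("side",(205,215),(2.667,2.68),[(125,97),(185,97),(193,250),(125,250)],179)
print("jar",ray(d["top"],(229,266),80),"mug",ray(d["top"],(205,113),85),"spent",ray(d["top"],(122,224),90))
print("orange",ray(d["top"],[(171,154),(217,158),(182,238)],80))
E
```

```text
top 90 (array([542.9, 185.5]), array([22.5, 42.9]), np.float32(112.4))
side 90 (array([543. , 182.3]), array([24.7, 48.6]), np.float32(112.2))
top 179 (array([ 510.2, -210.5]), array([114.9,  43.2]), np.float32(81.3))
top 180 (array([ 510.1, -210. ]), array([221.4, 159.9]), np.float32(81.3))
side 179 (array([ 509.8, -209.3]), array([113.2,  42.4]), np.float32(80.9))
jar [[401.77718113  84.70222383  80.        ]] mug [[716.24607183 126.18839702  85.        ]] spent [[492.9505288  297.90510095  90.        ]]
orange [[633.8134193  198.5148432   80.        ]
 [622.95732994 103.96629819  80.        ]
 [460.97754047 179.01939243  80.        ]]
```

```bash
cat >> h.py <<'E'
def togo(x,y,z,yaw):
    "what is left: tool-frame shift (cm), after which pure-yaw/tilt rotvec (deg, tool axes); yaw = world angle of tool y"
    from workcell import get_state
    s=get_state();M=R.from_quat(s["tcp_rot"]);y0=M.as_matrix()[:,1]
    a=np.radians(yaw)
    ty=np.array([np.cos(a),np.sin(a),0]); ty=ty if ty@y0>0 else -ty
    tz=np.array([0,0,-1.]);G=R.from_matrix(np.c_[np.cross(ty,tz),ty,tz])
    print("shift cm",np.round(M.inv().apply(np.array([x,y,z])-s["eef_pos"])/10,2),"turn",np.round((M.inv()*G).as_rotvec(degrees=True),2),
      "t",round(s["time"],2),"F",np.round(s["wrist_force"],1),"tcp",np.round(s["eef_pos"],1),"w",round(s["width"],1),"grip",round(s["grip_force"],1))
    return s
E
cp /dev/null /dev/null
```

```text
cp: '/dev/null' and '/dev/null' are the same file
```

>>> {"fn": "send_rows", "kwargs": {"xyz": [[0, 0, 0], [0, 0, 0], [0, 0, 0], [0, 0, 0], [0, 0, 0], [0, 0, 0], [0, 0, 0], [0, 0, 0]], "rotation": [[0, 0, -4.6], [0, 0, -4.6], [0, 0, -4.6], [0, 0, -4.6], [0, 0, -4.6], [0, 0, -4.6], [0, 0, -4.6], [0, 0, -4.6]], "claw": 1, "newtons": 40}}

```text
time: 0.82
eef_pos: [154.5, 605.4, 230.9]
tcp_rot: [-0.197, 0.98, -0.0, -0.0]
wrist_force: [0.3, -0.3, 0.4]
width: 85.4
grip_force: 0.0
```

```bash
python3 -c "
from h import *;togo(543,184.5,200,112.3)"
```

```text
shift cm [-19.58 -53.82   3.12] turn [-0.03 -0.02  0.42] t 0.82 F [ 0.3 -0.3  0.4] tcp [154.5 605.4 230.9] w 85.4 grip 0.0
```

>>> {"fn": "send_rows", "kwargs": {"xyz": [[-1, -2.5, 0], [-1, -3, 0], [-1.2, -3.2, 0], [-1.2, -3.2, 0], [-1.2, -3.2, 0], [-1.2, -3.2, 0], [-1.2, -3.2, 0], [-1, -3, 0]], "rotation": [[0, 0, 0], [0, 0, 0], [0, 0, 0], [0, 0, 0], [0, 0, 0], [0, 0, 0], [0, 0, 0], [0, 0, 0]]}}

```text
time: 1.48
eef_pos: [332.7, 411.8, 231.2]
tcp_rot: [-0.195, 0.981, -0.0, 0.0]
wrist_force: [0.6, 0.4, 0.0]
width: 85.9
grip_force: 0.0
```

>>> {"fn": "send_rows", "kwargs": {"xyz": [[-1.2, -3.2, 0], [-1.2, -3.2, 0], [-1.2, -3.2, 0], [-1.2, -3.2, 0], [-1, -3, 0], [-1, -2.6, 0], [-0.6, -1.8, 0], [0, 0, 0]], "rotation": [[0, 0, 0], [0, 0, 0], [0, 0, 0], [0, 0, 0], [0, 0, 0], [0, 0, 0], [0, 0, 0], [0, 0, 0]]}}

```text
time: 2.15
eef_pos: [479.9, 250.8, 231.1]
tcp_rot: [-0.192, 0.981, -0.001, 0.0]
wrist_force: [0.4, -1.1, -0.1]
width: 85.4
grip_force: 0.0
```

```bash
python3 - <<'E'
from h import *;from workcell import capture
s=togo(543,184.5,200,112.3);c=capture("wrist");import pickle;pickle.dump((s,c),open("w1.pkl","wb"))
cv2.imwrite("pics/w1.png",c["color"])
E
```

```text
shift cm [-3.35 -8.51  3.13] turn [-0.13  0.01 -0.18] t 2.15 F [ 0.4 -1.1 -0.1] tcp [479.9 250.8 231.1] w 85.4 grip 0.0
```

View pics/w1.png

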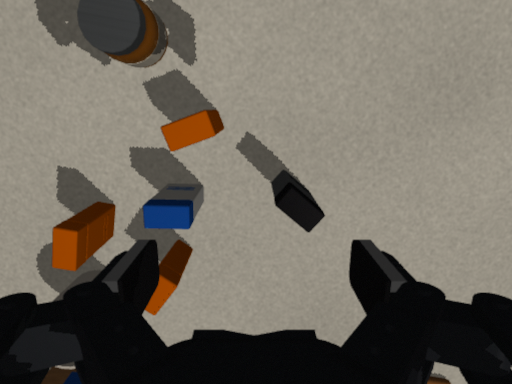

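The wrist view shows the blue cap at (168,215) with its white body behind it, black spent at (298,203), and oranges at (192,130), (83,237) and (170,278). The choice holds. Next I move above it.

>>> {"fn": "send_rows", "kwargs": {"xyz": [[-0.6, -1.4, 0.5], [-0.6, -1.4, 0.5], [-0.6, -1.4, 0.5], [-0.6, -1.4, 0.5], [-0.5, -1.4, 0.5], [-0.4, -1.1, 0.5], [0, -0.4, 0], [0, 0, 0]], "rotation": [[0, 0, 0], [0, 0, 0], [0, 0, 0], [0, 0, 0], [0, 0, 0], [0, 0, 0], [0, 0, 0], [0, 0, 0]]}}

```text
time: 2.87
eef_pos: [539.8, 189.0, 200.9]
tcp_rot: [-0.195, 0.981, -0.0, -0.001]
wrist_force: [-0.4, -0.2, 0.7]
width: 85.3
grip_force: 0.0
```

```bash
python3 - <<'E'
from h import *;from workcell import capture
s=togo(543,184.5,100,112.3);c=capture("wrist");import pickle;pickle.dump((s,c),open("w2.pkl","wb"))
i=c["color"][200:384,128:384]
cv2.imwrite("pics/w2.png",cv2.resize(i,None,fx=3,fy=3,interpolation=cv2.INTER_CUBIC))
E
```

```text
shift cm [-0.14 -0.54 10.09] turn [-0.   -0.06  0.14] t 2.87 F [-0.4 -0.2  0.7] tcp [539.8 189.  200.9] w 85.3 grip 0.0
```

View pics/w2.png

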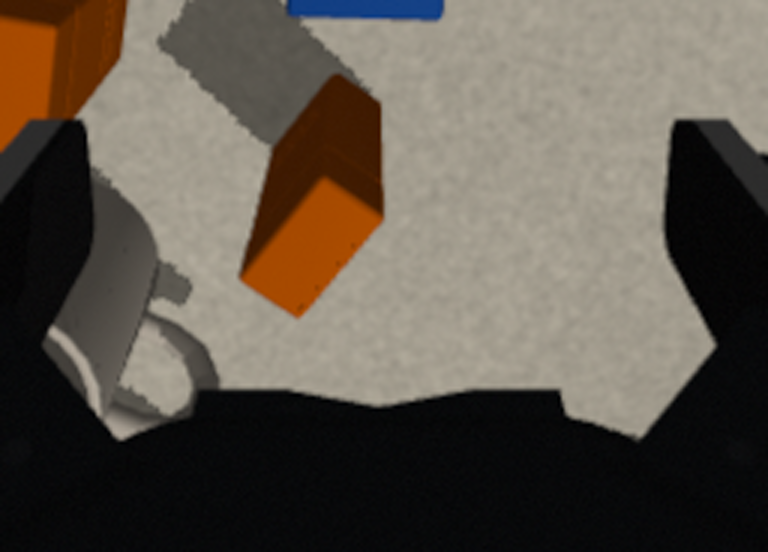

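Only the cap's lower edge is in this crop, at (224..275, 206) in full pixels, so I measure the whole bright cap top by colour.

```bash
python3 - <<'E'
from h import *;import pickle
s,c=pickle.load(open("w2.pkl","rb"));i=c["color"].astype(int)
m=((i[...,0]>120)&(i[...,0]>1.6*i[...,2])).astype(np.uint8)
n,l,st,ce=cv2.connectedComponentsWithStats(m);print(st[1:],[i[l==k].mean(0).round() for k in range(1,n)])
k=1+st[1:,4].argmax();cn=max(cv2.findContours((l==k).astype(np.uint8),cv2.RETR_EXTERNAL,2)[0],key=len)[:,0]
B=cv2.boxPoints(cv2.minAreaRect(cn));print(B)
print(rect(ray(c,B,90,wristT(s,c))))
print([tuple(i[r,250]) for r in range(165,212,4)])
E
```

```text
[[ 225  180   51   27 1270]] [array([131.,  63.,  19.])]
[[224.41617 204.93698]
 [225.02911 179.8056 ]
 [275.41376 181.03448]
 [274.8008  206.16586]]
(array([545.1, 186.4]), array([21.4, 41.8]), np.float32(111.0))
[(np.int64(61), np.int64(46), np.int64(39)), (np.int64(61), np.int64(65), np.int64(66)), (np.int64(60), np.int64(56), np.int64(54)), (np.int64(51), np.int64(21), np.int64(5)), (np.int64(127), np.int64(60), np.int64(16)), (np.int64(131), np.int64(63), np.int64(18)), (np.int64(131), np.int64(63), np.int64(20)), (np.int64(132), np.int64(63), np.int64(19)), (np.int64(132), np.int64(63), np.int64(18)), (np.int64(133), np.int64(64), np.int64(20)), (np.int64(133), np.int64(63), np.int64(17)), (np.int64(138), np.int64(152), np.int64(158))]
```

>>> {"fn": "send_rows", "kwargs": {"xyz": [[0, 0, 1], [0, 0, 1], [0, 0, 1], [0, 0, 1], [0, 0, 1], [0, 0, 0], [0, 0, 0], [0, 0, 0]], "rotation": [[0, 0, 0.6], [0, 0, 0.6], [0, 0, 0], [0, 0, 0], [0, 0, 0], [0, 0, 0], [0, 0, 0], [0, 0, 0]]}}

```text
time: 3.58
eef_pos: [540.2, 189.5, 151.4]
tcp_rot: [-0.185, 0.983, 0.0, 0.0]
wrist_force: [0.8, -0.1, -1.0]
width: 85.3
grip_force: 0.0
```

```bash
python3 -c "
from h import *;togo(544.3,186,75,111.2)"
```

```text
shift cm [-0.26 -0.47  7.64] turn [-0.    0.01  0.09] t 3.58 F [ 0.8 -0.1 -1. ] tcp [540.2 189.5 151.4] w 85.3 grip 0.0
```

>>> {"fn": "send_rows", "kwargs": {"xyz": [[-0.13, -0.23, 0.6], [-0.13, -0.24, 1.0], [0, 0, 1.2], [0, 0, 1.4], [0, 0, 1.4], [0, 0, 1.2], [0, 0, 0.84], [0, 0, 0]], "rotation": [[0, 0, 0], [0, 0, 0], [0, 0, 0], [0, 0, 0], [0, 0, 0], [0, 0, 0], [0, 0, 0], [0, 0, 0]]}}

```text
time: 4.25
eef_pos: [542.8, 185.4, 72.4]
tcp_rot: [-0.185, 0.983, -0.0, -0.002]
wrist_force: [-0.0, -0.3, 1.0]
width: 85.5
grip_force: 0.0
```

>>> {"fn": "send_rows", "kwargs": {"xyz": [[0, 0, 0], [0, 0, 0], [0, 0, 0], [0, 0, 0], [0, 0, 0], [0, 0, 0], [0, 0, 0], [0, 0, 0]], "rotation": [[0, 0, 0], [0, 0, 0], [0, 0, 0], [0, 0, 0], [0, 0, 0], [0, 0, 0], [0, 0, 0], [0, 0, 0]], "claw": -1, "newtons": 60}}

```text
time: 4.92
eef_pos: [544.9, 186.4, 76.0]
tcp_rot: [-0.185, 0.983, 0.0, 0.001]
wrist_force: [-0.1, 0.7, 5.6]
width: 42.3
grip_force: 61.5
```

```bash
python3 -c "
from h import *;togo(544.3,186,75,111.2)"
```

```text
shift cm [ 0.07 -0.02  0.1 ] turn [0.01 0.12 0.1 ] t 4.92 F [-0.1  0.7  5.6] tcp [544.9 186.4  76. ] w 42.3 grip 61.5
```

>>> {"fn": "send_rows", "kwargs": {"xyz": [[0, 0, -0.5], [0, 0, -1], [0, 0, -2], [0, 0, -3], [0, 0, -3], [0, 0, -3], [0, 0, -3], [0, 0, -3]], "rotation": [[0, 0, 0], [0, 0, 0], [0, 0, 0], [0, 0, 0], [0, 0, 0], [0, 0, 0], [0, 0, 0], [0, 0, 0]]}}

```text
time: 5.58
eef_pos: [543.7, 185.6, 262.1]
tcp_rot: [-0.185, 0.983, 0.0, 0.0]
wrist_force: [0.4, 0.4, -1.3]
width: 42.3
grip_force: 61.3
```

>>> {"fn": "send_rows", "kwargs": {"xyz": [[0, 0, -2], [0, 0, -1], [0, 0, -0.5], [0, 0, 0], [0, 0, 0], [0, 0, 0], [0, 0, 0], [0, 0, 0]], "rotation": [[0, 0, 3.8], [0, 0, 3.8], [0, 0, 3.8], [0, 0, 3.8], [0, 0, 3.8], [0, 0, 3.8], [0, 0, 3.8], [0, 0, 3.5]]}}

```text
time: 6.25
eef_pos: [543.8, 185.7, 295.5]
tcp_rot: [0.079, 0.997, 0.0, -0.0]
wrist_force: [0.4, 0.1, -1.2]
width: 42.4
grip_force: 61.3
```

```bash
python3 -c "
from h import *;togo(510,-210,300,81.1)"
```

```text
shift cm [ -2.86 -39.61  -0.45] turn [ 0.   -0.01 -0.11] t 6.25 F [ 0.4  0.1 -1.2] tcp [543.8 185.7 295.5] w 42.4 grip 61.3
```

>>> {"fn": "send_rows", "kwargs": {"xyz": [[-0.1, -1, -0.1], [-0.2, -2, -0.1], [-0.2, -2.8, -0.1], [-0.2, -2.8, -0.1], [-0.2, -2.8, 0], [-0.2, -2.8, 0], [-0.2, -2.8, 0], [-0.2, -2.8, 0]], "rotation": [[0, 0, 0], [0, 0, 0], [0, 0, 0], [0, 0, 0], [0, 0, 0], [0, 0, 0], [0, 0, 0], [0, 0, 0]]}}

```text
time: 6.92
eef_pos: [527.8, -14.3, 299.5]
tcp_rot: [0.076, 0.997, 0.0, 0.0]
wrist_force: [-0.0, -0.1, -2.2]
width: 42.4
grip_force: 61.3
```

>>> {"fn": "send_rows", "kwargs": {"xyz": [[-0.2, -2.8, 0], [-0.2, -2.8, 0], [-0.2, -2.8, 0], [-0.2, -2.8, 0], [-0.2, -2.8, 0], [-0.2, -2.5, 0], [-0.1, -1.6, 0], [0, -0.6, 0]], "rotation": [[0, 0, 0], [0, 0, 0], [0, 0, 0], [0, 0, 0], [0, 0, 0], [0, 0, 0], [0, 0, 0], [0, 0, 0]]}}

```text
time: 7.58
eef_pos: [511.2, -202.7, 299.5]
tcp_rot: [0.078, 0.997, -0.001, 0.0]
wrist_force: [0.9, -0.8, -1.1]
width: 42.2
grip_force: 61.3
```

>>> {"fn": "send_rows", "kwargs": {"xyz": [[0, 0, 0], [0, 0, 0], [0, 0, 0], [0, 0, 0], [0, 0, 0], [0, 0, 0], [0, 0, 0], [0, 0, 0]], "rotation": [[0, 0, 0], [0, 0, 0], [0, 0, 0], [0, 0, 0], [0, 0, 0], [0, 0, 0], [0, 0, 0], [0, 0, 0]]}}

```text
time: 8.25
eef_pos: [512.9, -198.5, 298.9]
tcp_rot: [0.077, 0.997, 0.0, -0.0]
wrist_force: [-0.8, -0.2, -2.4]
width: 42.7
grip_force: 61.3
```

```bash
python3 - <<'E'
from h import *;from workcell import capture
import pickle
s=togo(510,-210,280,81.1);d={n:capture(n) for n in("wrist","side")};pickle.dump((s,d),open("w3.pkl","wb"))
z=lambda i:cv2.resize(i,(400,300),interpolation=cv2.INTER_CUBIC)
a=d["wrist"]["color"];b=d["side"]["color"][150:330,170:410]
cv2.imwrite("pics/w3.png",np.hstack([z(a),z(b)]))
E
```

```text
shift cm [ 0.11 -1.18  1.89] turn [ 0.   -0.    0.12] t 8.25 F [-0.8 -0.2 -2.4] tcp [ 512.9 -198.5  298.9] w 42.7 grip 61.3
```

View pics/w3.png

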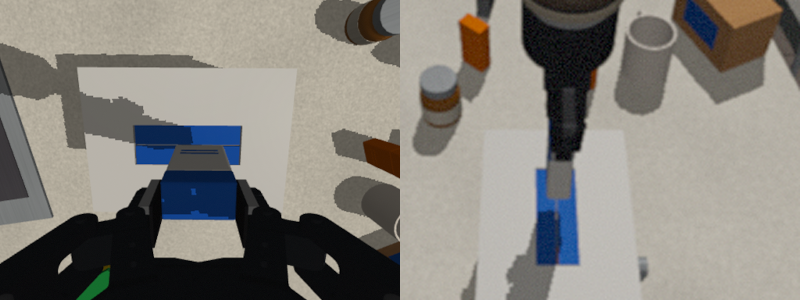

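The wrist view shows the cartridge upright in the fingers, its foot edge near (175..228,147) in the half-size picture, with the flaps' far edge at (134..241,125). I enlarge that part for the final alignment.

```bash
python3 - <<'E'
from h import *;import pickle
s,d=pickle.load(open("w3.pkl","rb"));i=d["wrist"]["color"][150:290,160:320]
cv2.imwrite("pics/w3b.png",cv2.resize(i,None,fx=4,fy=4,interpolation=cv2.INTER_CUBIC))
E
```

```text
(no output)
```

View pics/w3b.png

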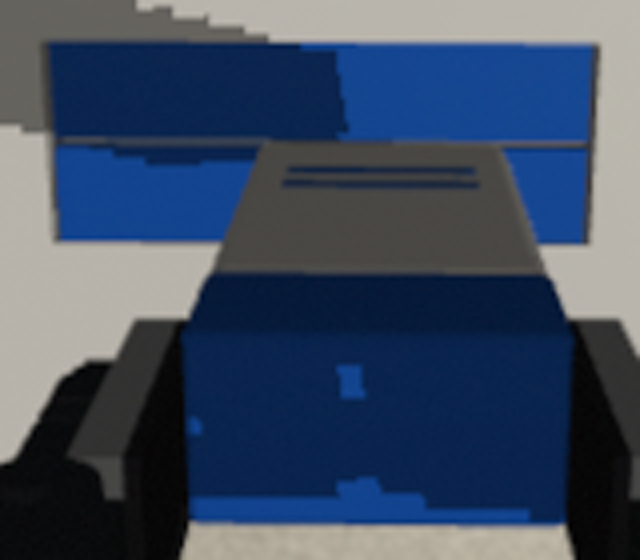

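```bash
python3 - <<'E'
from h import *;import pickle
s,d=pickle.load(open("w3.pkl","rb"));c=d["wrist"];T=wristT(s,c);A=np.array
M=R.from_quat(s["tcp_rot"])
f=lambda p:A((160,150))+A(p)/4
P=ray(c,f([(45,42),(598,44),(588,243),(57,240)]),180,T);print("mouth",rect(P))
for zt in(310,313,316):
    Q=ray(c,f([(183,332),(572,333),(565,522),(187,521)]),zt,T)
    F=ray(c,f([(263,143),(502,146)]),zt-90,T)
    print(zt,rect(Q),"tool",M.inv().apply(Q-s["eef_pos"]).round(1).tolist(),"foot",M.inv().apply(F-s["eef_pos"]).round(1).tolist())
E
```

```text
mouth (array([ 511.7, -210.3]), array([114.2,  43.2]), np.float32(80.9))
310 (array([ 514. , -199.3]), array([43.3, 23.2]), np.float32(81.0)) tool [[10.5, -21.9, -11.1], [10.3, 20.8, -11.1], [-12.9, 21.0, -11.1], [-12.8, -22.4, -11.1]] foot [[9.6, -20.7, 78.9], [9.0, 21.9, 78.9]]
313 (array([ 512.5, -199.1]), array([42.3, 22.7]), np.float32(81.0)) tool [[11.7, -21.4, -14.1], [11.6, 20.3, -14.1], [-11.1, 20.5, -14.1], [-11.0, -21.9, -14.1]] foot [[10.3, -20.5, 75.9], [9.7, 21.6, 75.9]]
316 (array([ 511. , -198.9]), array([41.3, 22.2]), np.float32(81.0)) tool [[12.9, -21.0, -17.1], [12.8, 19.8, -17.1], [-9.4, 20.0, -17.1], [-9.2, -21.4, -17.1]] foot [[11.0, -20.2, 72.9], [10.5, 21.3, 72.9]]
```

>>> {"fn": "send_rows", "kwargs": {"xyz": [[0.08, -0.4, 0], [0, -0.4, 0], [0, -0.4, 0], [0, 0, 0.5], [0, 0, 0.5], [0, 0, 0.5], [0, 0, 0.5], [0, 0, 0]], "rotation": [[0, 0, 0], [0, 0, 0], [0, 0, 0], [0, 0, 0], [0, 0, 0], [0, 0, 0], [0, 0, 0], [0, 0, 0]]}}

```text
time: 9.02
eef_pos: [509.7, -210.0, 277.4]
tcp_rot: [0.077, 0.997, 0.0, -0.001]
wrist_force: [-1.6, 0.4, -1.7]
width: 42.1
grip_force: 61.3
```

```bash
python3 -c "
from h import *;togo(510.2,-210.2,210,81.0)"
```

```text
shift cm [-0.07 -0.01  6.74] turn [ 0.02 -0.12  0.21] t 9.02 F [-1.6  0.4 -1.7] tcp [ 509.7 -210.   277.4] w 42.1 grip 61.3
```

>>> {"fn": "send_rows", "kwargs": {"xyz": [[-0.04, 0, 0.6], [0, 0, 0.6], [0, 0, 0.6], [0, 0, 0.6], [0, 0, 0.6], [0, 0, 0.6], [0, 0, 0.4], [0, 0, 0]], "rotation": [[0, 0, 0], [0, 0, 0], [0, 0, 0], [0, 0, 0], [0, 0, 0], [0, 0, 0], [0, 0, 0], [0, 0, 0]]}}

```text
time: 9.68
eef_pos: [510.5, -210.6, 238.2]
tcp_rot: [0.077, 0.997, -0.0, -0.0]
wrist_force: [0.1, -0.9, -1.1]
width: 42.4
grip_force: 61.4
```

>>> {"fn": "send_rows", "kwargs": {"xyz": [[0, 0, 0.6], [0, 0, 0.6], [0, 0, 0.5], [0, 0, 0.4], [0, 0, 0.3], [0, 0, 0.3], [0, 0, 0.3], [0, 0, 0]], "rotation": [[0, 0, 0], [0, 0, 0], [0, 0, 0], [0, 0, 0], [0, 0, 0], [0, 0, 0], [0, 0, 0], [0, 0, 0]]}}

```text
time: 10.35
eef_pos: [510.3, -210.5, 208.1]
tcp_rot: [0.077, 0.997, 0.0, -0.0]
wrist_force: [0.9, -0.4, -4.1]
width: 42.4
grip_force: 61.3
```

```bash
python3 -c "
from h import *;togo(510.2,-210.2,150,81.0)"
```

```text
shift cm [0.01 0.03 5.81] turn [-0.   -0.05  0.19] t 10.35 F [ 0.9 -0.4 -4.1] tcp [ 510.3 -210.5  208.1] w 42.4 grip 61.3
```

>>> {"fn": "send_rows", "kwargs": {"xyz": [[0, 0, 0.3], [0, 0, 0.3], [0, 0, 0.3], [0, 0, 0.3], [0, 0, 0.3], [0, 0, 0.3], [0, 0, 0.3], [0, 0, 0]], "rotation": [[0, 0, 0], [0, 0, 0], [0, 0, 0], [0, 0, 0], [0, 0, 0], [0, 0, 0], [0, 0, 0], [0, 0, 0]]}}

```text
time: 11.02
eef_pos: [510.3, -210.5, 187.1]
tcp_rot: [0.077, 0.997, 0.0, -0.0]
wrist_force: [0.5, 0.5, -4.8]
width: 42.2
grip_force: 61.4
```

>>> {"fn": "send_rows", "kwargs": {"xyz": [[0, 0, 0.3], [0, 0, 0.3], [0, 0, 0.3], [0, 0, 0.3], [0, 0, 0.3], [0, 0, 0.3], [0, 0, 0.3], [0, 0, 0]], "rotation": [[0, 0, 0], [0, 0, 0], [0, 0, 0], [0, 0, 0], [0, 0, 0], [0, 0, 0], [0, 0, 0], [0, 0, 0]]}}

```text
time: 11.68
eef_pos: [510.3, -210.5, 166.1]
tcp_rot: [0.077, 0.997, 0.0, -0.0]
wrist_force: [1.0, -0.9, -3.9]
width: 42.4
grip_force: 61.4
```

```bash
python3 -c "
from h import *;togo(510.2,-210.2,142,81.0)"
```

```text
shift cm [0.01 0.03 2.41] turn [-0.   -0.05  0.19] t 11.68 F [ 1.  -0.9 -3.9] tcp [ 510.3 -210.5  166.1] w 42.4 grip 61.4
```

>>> {"fn": "send_rows", "kwargs": {"xyz": [[0, 0, 0.3], [0, 0, 0.3], [0, 0, 0.3], [0, 0, 0.3], [0, 0, 0.2], [0, 0, 0.2], [0, 0, 0.2], [0, 0, 0]], "rotation": [[0, 0, 0], [0, 0, 0], [0, 0, 0], [0, 0, 0], [0, 0, 0], [0, 0, 0], [0, 0, 0], [0, 0, 0]]}}

```text
time: 12.35
eef_pos: [510.4, -210.6, 148.4]
tcp_rot: [0.077, 0.997, 0.0, -0.0]
wrist_force: [0.8, -0.0, -2.9]
width: 42.5
grip_force: 61.5
```

>>> {"fn": "send_rows", "kwargs": {"xyz": [[0, 0, 0.1], [0, 0, 0.1], [0, 0, 0.1], [0, 0, 0.1], [0, 0, 0.1], [0, 0, 0.1], [0, 0, 0], [0, 0, 0]], "rotation": [[0, 0, 0], [0, 0, 0], [0, 0, 0], [0, 0, 0], [0, 0, 0], [0, 0, 0], [0, 0, 0], [0, 0, 0]]}}

```text
time: 13.02
eef_pos: [510.6, -210.6, 142.8]
tcp_rot: [0.077, 0.997, 0.0, -0.0]
wrist_force: [-0.3, -0.1, -0.8]
width: 42.5
grip_force: 63.8
```

>>> {"fn": "send_rows", "kwargs": {"xyz": [[0, 0, 0.1], [0, 0, 0], [0, 0, 0.1], [0, 0, 0], [0, 0, 0.1], [0, 0, 0], [0, 0, 0], [0, 0, 0]], "rotation": [[0, 0, 0], [0, 0, 0], [0, 0, 0], [0, 0, 0], [0, 0, 0], [0, 0, 0], [0, 0, 0], [0, 0, 0]]}}

```text
time: 13.68
eef_pos: [510.7, -210.6, 139.9]
tcp_rot: [0.077, 0.997, -0.0, 0.0]
wrist_force: [-0.1, 0.2, 0.4]
width: 42.2
grip_force: 63.8
```

>>> {"fn": "send_rows", "kwargs": {"xyz": [[0, 0, 0.1], [0, 0, 0], [0, 0, 0.1], [0, 0, 0], [0, 0, 0], [0, 0, 0], [0, 0, 0], [0, 0, 0]], "rotation": [[0, 0, 0], [0, 0, 0], [0, 0, 0], [0, 0, 0], [0, 0, 0], [0, 0, 0], [0, 0, 0], [0, 0, 0]]}}

```text
time: 14.35
eef_pos: [511.0, -210.6, 138.6]
tcp_rot: [0.077, 0.997, 0.0, 0.001]
wrist_force: [-1.7, 1.1, 6.8]
width: 42.4
grip_force: 64.7
```

>>> {"fn": "send_rows", "kwargs": {"xyz": [[0, 0, 0.1], [0, 0, 0], [0, 0, 0.1], [0, 0, 0], [0, 0, 0.1], [0, 0, 0], [0, 0, 0], [0, 0, 0]], "rotation": [[0, 0, 0], [0, 0, 0], [0, 0, 0], [0, 0, 0], [0, 0, 0], [0, 0, 0], [0, 0, 0], [0, 0, 0]]}}

```text
time: 15.02
eef_pos: [511.1, -210.7, 135.9]
tcp_rot: [0.077, 0.997, 0.0, 0.001]
wrist_force: [-2.3, 0.9, 10.4]
width: 42.6
grip_force: 65.0
```

>>> {"fn": "send_rows", "kwargs": {"xyz": [[0, 0, 0.1], [0, 0, 0], [0, 0, 0.1], [0, 0, 0], [0, 0, 0], [0, 0, 0], [0, 0, 0], [0, 0, 0]], "rotation": [[0, 0, 0], [0, 0, 0], [0, 0, 0], [0, 0, 0], [0, 0, 0], [0, 0, 0], [0, 0, 0], [0, 0, 0]]}}

```text
time: 15.68
eef_pos: [511.2, -210.7, 134.1]
tcp_rot: [0.077, 0.997, 0.0, 0.001]
wrist_force: [-3.3, 1.4, 12.1]
width: 42.2
grip_force: 65.2
```

>>> {"fn": "send_rows", "kwargs": {"xyz": [[0, 0, 0.1], [0, 0, 0], [0, 0, 0.05], [0, 0, 0], [0, 0, 0], [0, 0, 0], [0, 0, 0], [0, 0, 0]], "rotation": [[0, 0, 0], [0, 0, 0], [0, 0, 0], [0, 0, 0], [0, 0, 0], [0, 0, 0], [0, 0, 0], [0, 0, 0]]}}

```text
time: 16.35
eef_pos: [511.5, -210.8, 133.6]
tcp_rot: [0.077, 0.997, 0.0, 0.001]
wrist_force: [-5.0, 2.9, 21.8]
width: 42.6
grip_force: 66.4
```

>>> {"fn": "send_rows", "kwargs": {"xyz": [[0, 0, 0], [0, 0, 0], [0, 0, 0], [0, 0, -0.15], [0, 0, -0.15], [0, 0, -0.15], [0, 0, -0.1], [0, 0, 0]], "rotation": [[0, 0, 0], [0, 0, 0], [0, 0, 0], [0, 0, 0], [0, 0, 0], [0, 0, 0], [0, 0, 0], [0, 0, 0]]}}

```text
time: 17.02
eef_pos: [510.8, -210.6, 137.0]
tcp_rot: [0.077, 0.997, -0.0, 0.0]
wrist_force: [-0.0, 0.5, 4.8]
width: 42.5
grip_force: 66.0
```

>>> {"fn": "send_rows", "kwargs": {"xyz": [[0, 0, -0.1], [0, 0, -0.05], [0, 0, 0], [0, 0, 0], [0, 0, 0], [0, 0, 0], [0, 0, 0], [0, 0, 0]], "rotation": [[0, 0, 0], [0, 0, 0], [0, 0, 0], [0, 0, 0], [0, 0, 0], [0, 0, 0], [0, 0, 0], [0, 0, 0]]}}

```text
time: 17.68
eef_pos: [510.6, -210.5, 138.3]
tcp_rot: [0.077, 0.997, 0.0, -0.0]
wrist_force: [0.9, -0.1, -1.0]
width: 42.3
grip_force: 66.8
```

>>> {"fn": "send_rows", "kwargs": {"xyz": [[0, 0, 0], [0, 0, 0], [0, 0, 0], [0, 0, 0], [0, 0, 0], [0, 0, 0], [0, 0, 0], [0, 0, 0]], "rotation": [[0, 0, 0], [0, 0, 0], [0, 0, 0], [0, 0, 0], [0, 0, 0], [0, 0, 0], [0, 0, 0], [0, 0, 0]], "claw": 0.4, "newtons": 20}}

```text
time: 18.35
eef_pos: [510.3, -210.5, 138.2]
tcp_rot: [0.077, 0.997, 0.0, -0.0]
wrist_force: [-0.4, -1.2, -4.3]
width: 59.7
grip_force: 3.6
```

>>> {"fn": "send_rows", "kwargs": {"xyz": [[0, 0, -0.3], [0, 0, -0.4], [0, 0, -0.6], [0, 0, -0.8], [0, 0, -0.8], [0, 0, -0.8], [0, 0, -0.8], [0, 0, -0.8]], "rotation": [[0, 0, 0], [0, 0, 0], [0, 0, 0], [0, 0, 0], [0, 0, 0], [0, 0, 0], [0, 0, 0], [0, 0, 0]]}}

```text
time: 19.02
eef_pos: [511.1, -210.7, 192.9]
tcp_rot: [0.077, 0.997, -0.0, 0.001]
wrist_force: [-0.0, 0.1, -0.5]
width: 59.8
grip_force: 0.0
```

>>> {"fn": "send_rows", "kwargs": {"xyz": [[0, 0, -1.5], [0, 0, -2], [0, 0, -2.5], [0, 0, -2.5], [0, 0, -2], [0, 0, -1], [0, 0, 0], [0, 0, 0]], "rotation": [[0, 0, 0], [0, 0, 0], [0, 0, 0], [0, 0, 0], [0, 0, 0], [0, 0, 0], [0, 0, 0], [0, 0, 0]]}}

```text
time: 19.68
eef_pos: [510.5, -210.5, 306.2]
tcp_rot: [0.077, 0.997, 0.0, 0.0]
wrist_force: [0.0, -0.8, -1.0]
width: 59.7
grip_force: 0.0
```

```bash
python3 - <<'E'
from h import *;from workcell import capture
s=togo(510,-210,290,81);z=lambda i:cv2.resize(i,(400,300),interpolation=cv2.INTER_CUBIC)
a=capture("wrist")["color"];b=capture("side")["color"];
cv2.imwrite("pics/w4.png",np.vstack([np.hstack([z(a),z(b)]),np.hstack([z(b[210:384,150:382]),z(capture("top")["color"])])]))
E
```

```text
shift cm [0.06 0.04 1.62] turn [0.01 0.02 0.2 ] t 19.68 F [ 0.  -0.8 -1. ] tcp [ 510.5 -210.5  306.2] w 59.7 grip 0.0
```

View pics/w4.png

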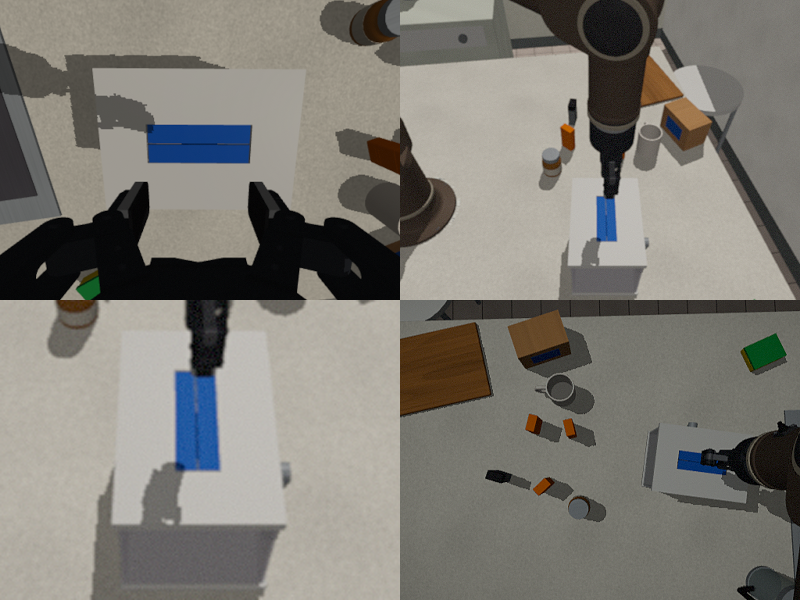

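The flaps are shut and level: wrist view (148..252,125..163). The fingers are empty, the cartridge is inside the tank, and the bystanders stand where they were. I hand the job in.

```bash
python3 -c "
from workcell import sign_off;print(sign_off())"
```

```text
the job is handed in; nothing more can be done
None
```

I pushed the fresh cartridge through the flaps and pressed it until the force rose steeply at about 22 N, so I took the plate as fully down. After I let go and withdrew, both flaps looked shut in the pictures, and I handed the job in at about 20 s. No verdict came back, and the cartridge was out of sight under the lid, so I could not see it standing on the plate.

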